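# Make up two milling set-up kits and stack the emptied stock tray

## Robot

A 7-joint arm with a two-finger parallel gripper is mounted at the origin on the work surface. World frame = base frame: x ahead of the robot, y to its left, z up, the work surface at z = 0. Lengths are in m, angles in rad, forces in N, time in s.
With the tool pointing down it reaches from about 0.425 to 0.925 m from the base axis. Payload 6.8 kg.
Tool frame: the origin (TCP) lies midway between the tips of the shut fingers; the grasp point (between the pads) lies 19 mm behind it; z points along the fingers, y is the line along which they close (so a half turn about z gives the same grasp; the last joint's range is limited). The gripper opens to 85 mm and grips with 20 to 120 N. Pads are 22 mm wide; open, the fingers measure 114 mm over their backs; the gripper's body (76 mm by 85 mm) begins 54 mm behind the grasp point. The pads swing forward as they close: fully open they stand 13 mm farther back than shut.
Start: joints at [-1.408, 0.477, 0.022, 1.555, -0.011, 1.109, -0.083], TCP at [0.181, 0.65, 0.231] pointing down, gripper open.
Joint ranges: [-2.96, 2.96], [-0.34, 2.1], [-1.41, 1.46], [0.24, 2.44], [-1.37, 4.51], [0.17, 1.92], [-2.96, 2.96]. Speed limits (rad/s): [2.39, 2.39, 3.14, 3.14, 3.14, 3.14, 3.14].

## Interface

Orientations are given as a unit quaternion [w, x, y, z].
In Python, from station import bot, imaging gives the robot as it stands.
- The arm moves only by the tool move_arm, never from a script. Its argument "commands" is a list that holds one entry, the list of rows, each a list of 7 numbers: the shift along the tool's x, y, z in m, then the turn, a rotation vector about the tool's x, y, z in degrees, then the finger opening in m, from 0 to 0.0854. In form: [[[x, y, z, rx, ry, rz, grip], ...]]. A call has 1 to 20 rows; each row shifts and turns the commanded pose from where the row before left it, along the tool's axes as they then stand; what a row does not reach is not made up. A row lasts 1/8 s, in which the tool goes at most 62.5 mm and 10.7 degrees, less where a joint would pass 70% of its speed; a pose out of reach is approached as far as the arm can. A call is refused whole if a number of a shift passes 0.0625 or a number of a turn 10.7, either way. A call with a gripper value outside its range is refused whole. The fingers move at their own pace and stop on an object; "squeeze" is the grip in N (left out, the last holds). Time passes only in rows, so rows that do not move let the fingers close. It gives the time, the measured TCP pose, the force, the opening and the grip force at its end, in the units of the state.
- bot.get_obs(): the state, without advancing time (a new reading comes with each control period).
- imaging.read_camera(name): name is "scene" or "top" or "wrist"; returns the picture (400x640x3 uint8, red, green, blue); there is no depth.
- imaging.calibration(name): a dict with "intrinsics" (3x3 intrinsics, pixels), "extrinsics" (4x4, takes a point from camera to world coordinates); the wrist camera has in their place "mount" (4x4, takes a point from camera to tool coordinates, whose origin is the TCP and whose axes are the flange's). Camera axes: x right, y down, z forward; pixel columns grow to the right and rows downward; lengths in m; the calibration is good to about 2 mm. A picture is of the moment at which its call begins: read the wrist's pose just before it. calibration takes no time and is no camera call.
- bot.hand_in(): hands the job in; it is judged then, once.
The state is a dict: "t": time; "q": joint angles; "joint_vel": joint speeds; "joint_torque": joint torques, N m; "eef_pos": TCP position; "tool_rot": TCP orientation; "contact_force": force on the tool from outside, world axes, zero at the start; "torque": the same for the moment, N m; "gripper_width": opening from 0.0 (shut) to 1.0 (fully open); "grasp_force": force on a finger pad.
Only numpy, scipy, OpenCV 4.12 (cv2) and the standard library are available. Lean on these libraries where they do the work, as an engineer would, in place of code of your own. Each camera call takes 0.05 s, during which the arm holds its last target. There are 200 camera calls.

## Task

Make up the two set-up kits for the mill: the large collet and the flanged nut go into the oblong kit tray, one in each compartment, and the small collet and the step block go into the round dish, all standing upright on the floor of their container as they stand now. Once both kits are complete, stack the emptied stock tray squarely on top of the pile of empty trays, edges in line, and let go of everything.

Things in the scene. Friction and masses are not known exactly. Their poses are not given: they have to be found in the camera images.
- collet_large_mid (a point): The large spring collet: bright steel, round, upright, 40 mm diameter and 50 mm tall, slits and a dark bore on its top face. Only its lowest 16 mm taper (to 32 mm diameter at the foot); above that the side is straight. At the start it stands in one of the two compartments of the stock tray (either one). The point is its axis at half height, 25 mm above its underside; z up.
- collet_small_mid (a point): The small spring collet: the same form, 26 mm diameter and 42 mm tall (lowest 12 mm taper to 22 mm diameter). At the start it stands in the other compartment of the stock tray, its axis about 58 mm from the large one's. The point is its axis at half height, 21 mm above its underside; z up.
- nut_mid (a point): Tall flanged hexagon nut, bright steel, standing on its flange on the bench: 40 mm tall, 24 mm across flats, flange 36 mm diameter and 5 mm thick at the foot. The point is its axis at half height, 20 mm above its underside; z up, x is square to one pair of flats (the other pairs at 60 degrees to it).
- step_block_mid (a point): Clamping step block, dark steel staircase with brighter treads standing on its flat base on the bench: 50 mm long (x), 32 mm wide (y), 40 mm at its tallest. Four equal steps along x, 40, 32, 24 and 16 mm high from -x to +x; its two sides (across y) are flat and upright. The point is the middle of its length and width, 20 mm above its underside.
- stock_tray_mid (a point): Stock tray: loose, light black plastic open tray, 118 mm long (x), 60 mm wide (y), 14 mm high, walls and floor 3 mm thick, one divider across the middle of its length, so two compartments with centres 29 mm either side of the middle. It holds the two collets at the start. The point is its centre at half height, 7 mm above its underside.
- empties: The pile of empty trays: two trays of the same shape and size as the stock tray, stacked exactly on each other, fixed on the bench, 28 mm high in all. Origin: centre of its underside, on the bench; x along the length, y along the width, z up. A tray put on it rests flat on the upper rim and does not nest.
- kit_tray: The oblong kit tray: grey plastic open tray fixed on the bench, 190 mm long (x), 100 mm wide (y), 14 mm high, walls and floor 3 mm thick, one divider as high as the walls across the middle of its length: two compartments, centres 47 mm either side of the middle. Empty at the start. Origin: centre of its underside; z up. Either part may go in either compartment.
- kit_dish: The round kit dish: bare metal open dish fixed on the bench, 150 mm diameter, 14 mm high, wall and floor 3 mm thick, no divider. Empty at the start. Origin: centre of its underside; z up.
Things that resemble listed ones, but are neither listed nor needed, are in the scene too. What is shaped like the part that bears stock_tray_mid but white or yellow is not meant.

How it is judged:
By the outcome, as a careful person would: the job done as asked, in the order asked, and still so for the second after the job is handed in, with the robot touching nothing.
It also fails if it takes over 125 s, if anything falls off the work surface, if the arm or the gripper's body presses on something with over 40 N, if the wrist force passes 120 N, or if a joint passes its speed limit or range.

## Working session

There is one attempt and no reset: what is moved stays moved. The work goes in short steps, Python scripts to look and compute and a tool call to move; the robot and the scene stay as the last step left them, time stands still between calls to the robot, and variables do not carry over. Pictures are saved under pics/ and viewed, at most 14 in all, crops included, and the job is handed in when it is done.

Besides the shell and the picture viewer there is one more tool, called as a command line: name --argument value ..., lists and objects as JSON in quotes. move_arm: Moves the arm, as the interface text tells. Its arguments: {"type":"object","properties":{"commands":{"type":"array","items":{"type":"array","items":{"type":"array","items":{"type":"number"}}}},"squeeze":{"type":"number"}},"required":["commands"]}

```bash
mkdir -p pics; python3 - <<'E'
from station import bot, imaging
import cv2
o=bot.get_obs();print({k:o[k] for k in('t','eef_pos','tool_rot','gripper_width','contact_force')})
for n in("top","scene"):
    im=imaging.read_camera(n);cv2.imwrite(f"pics/{n}0.png",im[:,:,::-1])
    print(imaging.calibration(n))
print(imaging.calibration("wrist"))
E
```

```text
{'t': 0.0, 'eef_pos': array([0.18042207, 0.64984477, 0.23032207]), 'tool_rot': array([-6.30285265e-05,  1.34974807e-01,  9.90848631e-01, -8.87819535e-04]), 'gripper_width': 0.9987564688923064, 'contact_force': array([-0.06099402,  0.61107397, -0.1652953 ])}
{'intrinsics': array([[495.16962003,   0.        , 329.80117666],
       [  0.        , 495.16962003, 195.02436863],
       [  0.        ,   0.        ,   1.        ]]), 'extrinsics': array([[-0.01888792, -0.98617348,  0.16463629,  0.38831901],
       [-0.99980501,  0.01957844,  0.00257232, -0.09316255],
       [-0.00576008, -0.1645556 , -0.98635099,  1.23662928],
       [ 0.        ,  0.        ,  0.        ,  1.        ]])}
{'intrinsics': array([[363.93725956,   0.        , 318.8999787 ],
       [  0.        , 363.93725956, 197.91230419],
       [  0.        ,   0.        ,   1.        ]]), 'extrinsics': array([[-0.18791935,  0.61805316, -0.76334567,  1.2891684 ],
       [ 0.98209778,  0.10791519, -0.15439644,  0.03545504],
       [-0.01304861, -0.77869416, -0.62726799,  0.63895466],
       [ 0.        ,  0.        ,  0.        ,  1.        ]])}
{'intrinsics': array([[286.16163899,   0.        , 321.3357429 ],
       [  0.        , 286.16163899, 201.58068628],
       [  0.        ,   0.        ,   1.        ]]), 'mount': array([[ 5.51631986e-04, -9.63878646e-01, -2.66341232e-01,
         6.73513612e-02],
       [ 9.99999844e-01,  5.53884130e-04,  6.66619092e-05,
        -4.68767149e-04],
       [ 8.32681909e-05, -2.66341228e-01,  9.63878801e-01,
        -1.41823004e-01],
       [ 0.00000000e+00,  0.00000000e+00,  0.00000000e+00,
         1.00000000e+00]])}
```

View pics/top0.png

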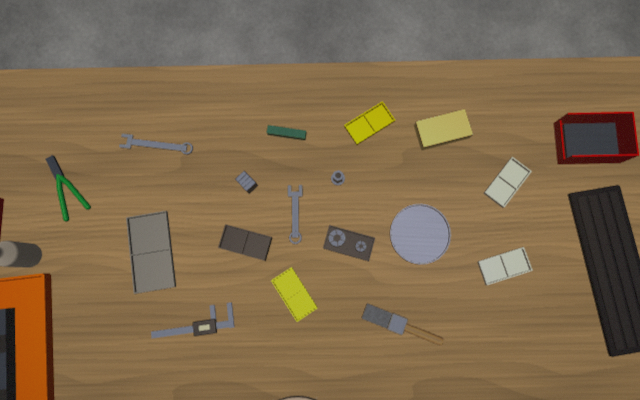

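View pics/scene0.png

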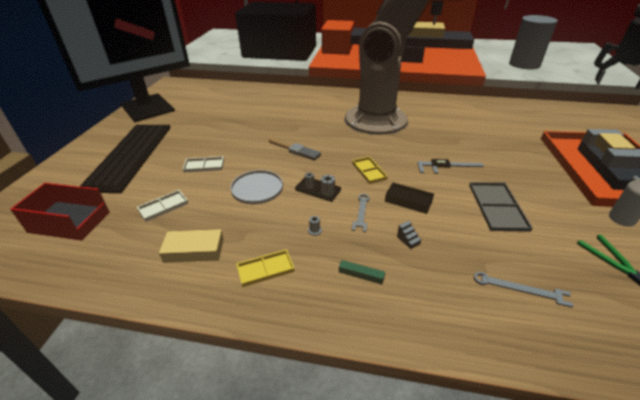

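The top view shows the stock tray at (349,242), with the large collet at left (337,238) and the small one at right (361,246). The nut is at (338,178), step block (246,182), empties pile (246,242), kit tray (152,252) and dish (420,234).

```bash
cat > h.py <<'E'
import numpy as np, cv2
from scipy.spatial.transform import Rotation as R
from station import bot, imaging
def tool():
    o=bot.get_obs();q=o['tool_rot'];T=np.eye(4);T[:3,:3]=R.from_quat([q[1],q[2],q[3],q[0]]).as_matrix();T[:3,3]=o['eef_pos'];return T
def cam(n,T=None):
    c=imaging.calibration(n)
    return c['intrinsics'],(c['extrinsics'] if n!='wrist' else (tool() if T is None else T)@c['mount'])
def cast(K,E,uv,z):
    uv=np.atleast_2d(uv).astype(float)
    d=np.c_[uv,np.ones(len(uv))]@np.linalg.inv(K).T@E[:3,:3].T
    o=E[:3,3];return o+d*((z-o[2])/d[:,2])[:,None]
def proj(K,E,p):
    p=(np.atleast_2d(p)-E[:3,3])@E[:3,:3];p=p@K.T;return p[:,:2]/p[:,2:]
def rectof(P):
    (c,s,a)=cv2.minAreaRect((P[:,:2]*1000).astype(np.float32))
    if s[0]<s[1]: s=s[::-1];a+=90
    return np.round(c,1),np.round(s,1),round((a+90)%180-90,1)
E
python3 - <<'E'
from h import *
im=cv2.imread('pics/top0.png');K,E=cam('top')
cv2.imwrite('pics/crop1.png',cv2.resize(im[150:310,120:460],(800,376),interpolation=cv2.INTER_CUBIC))
hsv=cv2.cvtColor(im,cv2.COLOR_BGR2HSV)
m=((hsv[...,1]<75)|(hsv[...,2]<50)).astype(np.uint8);m[:150]=0;m[310:]=0
m=cv2.morphologyEx(m,cv2.MORPH_CLOSE,np.ones((3,3)))
cs,_=cv2.findContours(m,cv2.RETR_EXTERNAL,cv2.CHAIN_APPROX_NONE)
for c in cs:
    if cv2.contourArea(c)<60: continue
    c=c[:,0];print(c.mean(0).round(),[rectof(cast(K,E,c,z)) for z in(.014,.028)])
for n,uv,z in(('L',(337,238),.05),('S',(361,246),.042),('nut',(338,176),.04),('blk',(246,182),.03)):print(n,cast(K,E,uv,z))
E
```

```text
[505. 266.] [(array([ 409.3, -513.6]), array([121.2,  62.2]), -73.8), (array([ 409.1, -508.8]), array([119.9,  61.5]), -73.8)]
[ 18. 254.] [(array([461.6, 676. ]), array([105.1,  61.3]), 88.9), (array([460.8, 667.1]), array([103.9,  60.6]), 88.9)]
[349. 243.] [(array([ 472.6, -133.8]), array([116.3,  58.2]), 73.3), (array([ 471.6, -133.3]), array([115. ,  57.6]), 73.3)]
[245. 242.] [(array([478.9, 121.8]), array([120.7,  58.2]), 73.7), (array([477.9, 119.3]), array([119.3,  57.6]), 73.7)]
[150. 252.] [(array([460.8, 354.9]), array([190.1, 103.1]), 8.6), (array([460. , 349.8]), array([187.9, 101.9]), 8.6)]
[420. 234.] [(array([ 492.5, -310.9]), array([151. , 148.2]), -2.2), (array([ 491.3, -308.4]), array([149.3, 146.5]), -2.2)]
[608. 248.] [(array([ 444.8, -772.8]), array([302.4, 134. ]), 8.6), (array([ 444.1, -765. ]), array([298.9, 132.5]), 8.6)]
[295. 211.] [(array([547.1,  -2.6]), array([145.8,  35.2]), -0.3), (array([545.2,  -3.7]), array([144.1,  34.8]), -0.3)]
[246. 182.] [(array([631.1, 121.5]), array([51.2, 31.9]), 44.1), (array([628.3, 119. ]), array([50.6, 31.5]), 44.1)]
[338. 177.] [(array([ 636.8, -110.2]), array([38.5, 32.8]), -1.1), (array([ 633.9, -110. ]), array([38.1, 32.4]), -1.1)]
[507. 182.] [(array([ 617.8, -536.8]), array([122.2,  62.4]), -40.0), (array([ 615.1, -531.7]), array([120.8,  61.7]), -40.0)]
[ 54. 167.] [(array([679.4, 607.8]), array([62.7, 23. ]), 29.2), (array([676.1, 599.8]), array([62. , 22.8]), 29.2)]
[590. 152.] [(array([ 685.8, -754.8]), array([133.6,  18.2]), 88.8), (array([ 682.4, -747.3]), array([132.1,  18. ]), 88.8)]
L [[ 0.48172521 -0.10533307  0.05      ]]
S [[ 0.46202566 -0.16268227  0.042     ]]
nut [[ 0.63519904 -0.11115153  0.04      ]]
blk [[0.62664678 0.1174789  0.03      ]]
```

View pics/crop1.png

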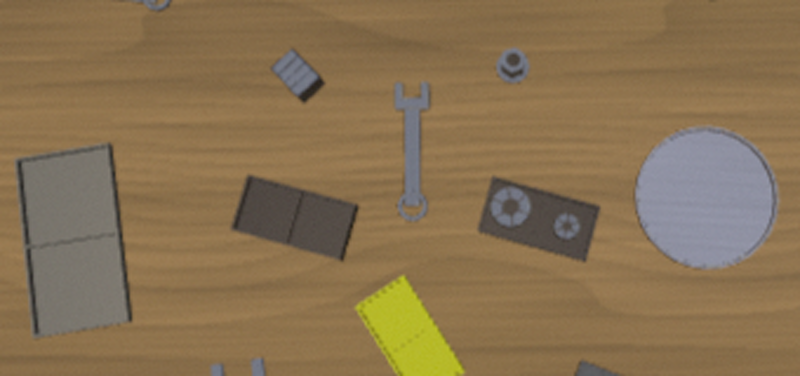

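The crop confirms it: the block's tall end is at lower right, pointing about −136°, and the collets are as noted. I'll turn the tool to the tray axes and head for the block.

move_arm --commands '[[[0,0,0,0,0,10.1,0.0854],[0,0,0,0,0,10.1,0.0854],[0,0,0,0,0,10.1,0.0854],[0,0,0,0,0,10.1,0.0854],[0,0,0,0,0,10.1,0.0854],[0,0,0,0,0,10.1,0.0854],[0,0,0,0,0,10.1,0.0854],[0,0,0,0,0,10.1,0.0854],[0,0,0,0,0,10.1,0.0854],[-0.032,0.048,0.006,0,0,0,0.0854],[-0.032,0.048,0.006,0,0,0,0.0854],[-0.032,0.048,0.006,0,0,0,0.0854],[-0.032,0.048,0.006,0,0,0,0.0854],[-0.032,0.048,0.006,0,0,0,0.0854],[-0.032,0.048,0.006,0,0,0,0.0854],[-0.032,0.048,0.006,0,0,0,0.0854],[-0.032,0.048,0.006,0,0,0,0.0854],[-0.032,0.048,0.006,0,0,0,0.0854],[-0.032,0.048,0.006,0,0,0,0.0854],[-0.032,0.048,0.006,0,0,0,0.0854]]]'

```text
t: 2.6
eef_pos: [0.5883, 0.1622, 0.1649]
tool_rot: [-0.0, 0.801, 0.599, -0.0]
contact_force: [0.1, 0.5, 1.1]
gripper_width: 0.999
grasp_force: 0.0
```

```bash
cat >> h.py <<'E'
def yaw(T): return np.degrees(np.arctan2(T[1,1],T[0,1]))
def delta(T,x,y,z,a=None):
    "tool shift (before turning) and rz to bring TCP to x,y,z (m) and tool y to world angle a"
    s=T[:3,:3].T@(np.array([x,y,z])-T[:3,3]);rz=0 if a is None else -((a-yaw(T)+180)%360-180)
    t=np.degrees(np.arcsin(T[:2,2]))
    return (s*1000).round(1),round(rz,1)
E
python3 - <<'E'
from h import *
T=tool();im=imaging.read_camera('wrist');cv2.imwrite('pics/w1.png',im[:,:,::-1])
print(bot.get_obs()['t'],T[:3,3],yaw(T),T[:3,2],bot.get_obs()['q']);np.save('w1.npy',T)
E
```

```text
2.65 [0.58832616 0.16223467 0.16487933] -16.39067595120023 [-4.12984282e-04  1.64224803e-04 -9.99999901e-01] [-0.73304178  0.48064994  0.50582281  1.80357015 -0.27622686  0.92669093
 -0.40414309]
```

View pics/w1.png

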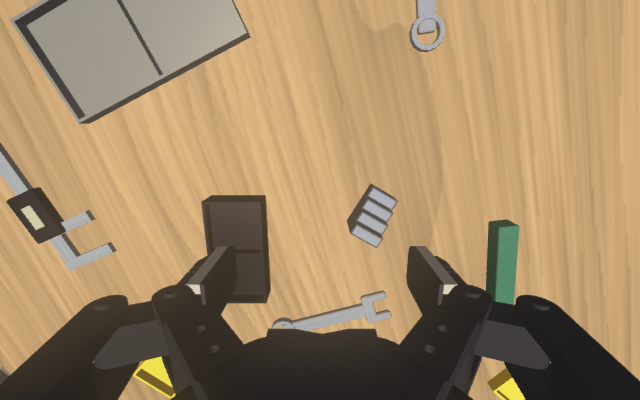

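The wrist view shows the block at (372,215), with its treads rising toward the lower left. I'll locate it from its tread centroids, each cast at its own height.

```bash
python3 - <<'E'
from h import *
im=cv2.imread('pics/w1.png');T=np.load('w1.npy');K,E=cam('wrist',T)
x0,y0,x1,y1=335,170,415,260
c=im[y0:y1,x0:x1];hsv=cv2.cvtColor(c,cv2.COLOR_BGR2HSV)
m=((hsv[...,1]<60)&(hsv[...,2]>105)).astype(np.uint8)
n,l,s,ce=cv2.connectedComponentsWithStats(m,connectivity=4)
r=[(s[i,4],ce[i]+[x0,y0]) for i in range(1,n) if s[i,4]>30];print(r)
r.sort(key=lambda a:-a[1][1])
if len(r)==4:
    P=np.array([cast(K,E,a[1],z)[0] for a,z in zip(r,(.04,.032,.024,.016))]);print(P)
    d=P[3]-P[0];a=np.degrees(np.arctan2(d[1],d[0]));print('len',np.linalg.norm(d[:2]),'ang',a,'mid',P.mean(0))
    u=np.array([np.cos(np.radians(a)),np.sin(np.radians(a))]);g=P.mean(0)[:2]-.006*u
    print('grasp',g,delta(T,*g,.1,a-90))
cv2.imwrite('pics/c2.png',cv2.resize(np.hstack([c,cv2.cvtColor(m*255,cv2.COLOR_GRAY2BGR)]),None,fx=4,fy=4))
E
```

```text
[(np.int32(303), array([381.95379538, 198.17161716])), (np.int32(318), array([376.81761006, 210.14779874])), (np.int32(328), array([371.45731707, 222.48780488])), (np.int32(334), array([365.92814371, 235.45808383]))]
[[0.61932408 0.10946579 0.04      ]
 [0.62849834 0.11810714 0.032     ]
 [0.6376317  0.12652662 0.024     ]
 [0.64672351 0.1349997  0.016     ]]
len 0.037452764056645334 ang 42.98156257355082 mid [0.63304441 0.12227481 0.028     ]
grasp [0.62865497 0.11818423] (array([-30.9,  51.1,  64.9]), np.float64(30.6))
```

View pics/c2.png

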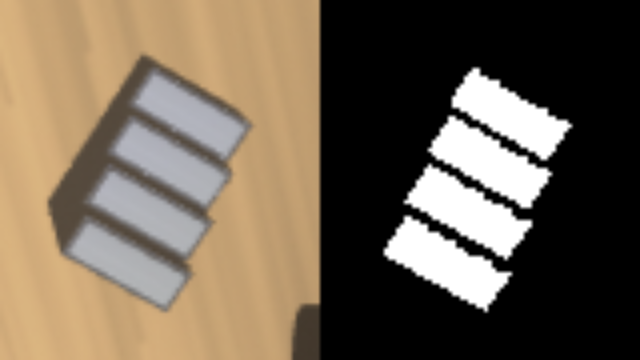

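move_arm --commands '[[[-0.0155,0.0255,0.0225,0,0,0,0.07],[-0.0155,0.0255,0.0225,0,0,0,0.07],[0,0,0,0,0,10.2,0.07],[0,0,0,0,0,10.2,0.07],[0,0,0,0,0,10.2,0.07],[0,0,0.03,0,0,0,0.07],[0,0,0.03,0,0,0,0.07],[0,0,0,0,0,0,0.07],[0,0,0,0,0,0,0.07]]]'

```text
t: 3.78
eef_pos: [0.6282, 0.1194, 0.0611]
tool_rot: [0.0, 0.93, 0.366, 0.0]
contact_force: [0.4, 0.7, 1.1]
gripper_width: 0.82
grasp_force: 0.0
```

```bash
python3 - <<'E'
from h import *
T=tool();print(T[:3,3],yaw(T),delta(T,.6287,.1182,.004,-47))
E
```

```text
[0.62819124 0.11936668 0.06112965] -47.025162924772815 (array([-0.5,  1.2, 57.1]), np.float64(-0.0))
```

move_arm --commands '[[[0,0.001,0.03,0,0,0,0.07],[0,0,0.027,0,0,0,0.07],[0,0,0,0,0,0,0.02],[0,0,0,0,0,0,0.02],[0,0,0,0,0,0,0.02],[0,0,0,0,0,0,0.02],[0,0,0,0,0,0,0.02],[0,0,0,0,0,0,0.02],[0,0,-0.02,0,0,0,0.02],[0,0,-0.04,0,0,0,0.02],[0,0,-0.04,0,0,0,0.02]]]' --squeeze 45

```text
t: 5.15
eef_pos: [0.628, 0.1186, 0.1052]
tool_rot: [-0.0, 0.931, 0.366, -0.0]
contact_force: [0.2, 0.4, -2.5]
gripper_width: 0.367
grasp_force: 45.2
```

```bash
python3 - <<'E'
from h import *
T=tool();im=imaging.read_camera('wrist');cv2.imwrite('pics/w2.png',im[:,:,::-1]);np.save('w2.npy',T)
print(T[:3,3],yaw(T),delta(T,.5,-.28,.12))
E
```

```text
[0.62803578 0.11856146 0.10523135] -47.02919109202049 (array([-365.4,  204.4,  -14.7]), 0)
```

View pics/w2.png

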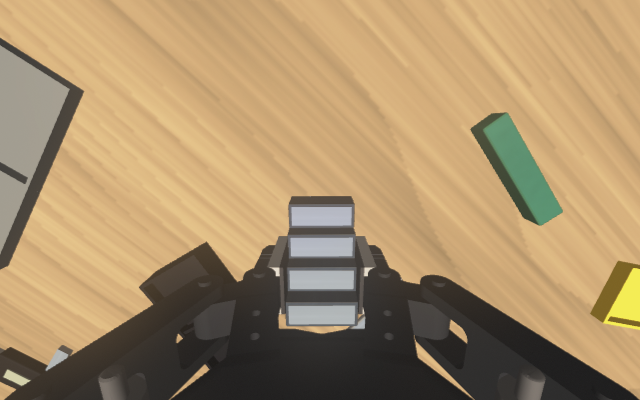

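The block is held squarely, upright between the pads at about (320,270). Next I carry it to the dish.

move_arm --commands '[[[-0.046,0.0275,-0.002,0,0,0,0.02],[-0.046,0.0275,-0.002,0,0,0,0.02],[-0.046,0.0275,-0.002,0,0,0,0.02],[-0.046,0.0275,-0.002,0,0,0,0.02],[-0.046,0.0275,-0.002,0,0,0,0.02],[-0.046,0.0275,-0.002,0,0,0,0.02],[-0.046,0.0275,-0.002,0,0,0,0.02],[-0.046,0.0275,-0.002,0,0,0,0.02],[0,0,0,0,0,0,0.02],[0,0,0,0,0,0,0.02]]]'

```text
t: 6.45
eef_pos: [0.5091, -0.2929, 0.1198]
tool_rot: [-0.0, 0.931, 0.366, 0.0]
contact_force: [0.3, 0.7, -2.6]
gripper_width: 0.366
grasp_force: 45.5
```

```bash
python3 - <<'E'
from h import *
T=tool();im=imaging.read_camera('wrist');cv2.imwrite('pics/w3.png',im[:,:,::-1]);np.save('w3.npy',T)
print(T[:3,3],yaw(T),delta(T,.508,-.295,.010))
E
```

```text
[ 0.50913788 -0.29286526  0.11976924] -47.05230422030785 (array([ -2.4,   0.8, 109.8]), 0)
```

View pics/w3.png

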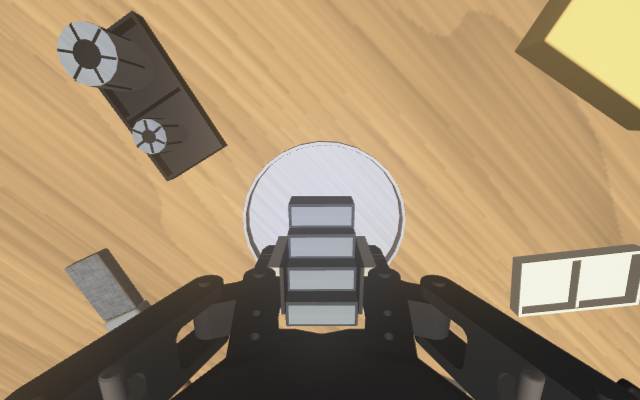

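The dish is at (324,215) below the block and the held block is well inside it. The small collet is at (149,136) and the large one at (87,54). I'll lower and release.

move_arm --commands '[[[-0.002,0.001,0.035,0,0,0,0.02],[0,0,0.035,0,0,0,0.02],[0,0,0.025,0,0,0,0.02],[0,0,0.014,0,0,0,0.02],[0,0,0,0,0,0,0.02],[0,0,0.001,0,0,0,0.02],[0,0,0.001,0,0,0,0.02],[0,0,0,0,0,0,0.02]]]'

```text
t: 7.5
eef_pos: [0.5086, -0.2953, 0.0086]
tool_rot: [0.0, 0.93, 0.366, 0.0]
contact_force: [-1.2, -0.7, -2.6]
gripper_width: 0.366
grasp_force: 45.6
```

move_arm --commands '[[[0,0,0.001,0,0,0,0.02],[0,0,0,0,0,0,0.02],[0,0,0.0005,0,0,0,0.02],[0,0,0,0,0,0,0.02]]]'

```text
t: 8.0
eef_pos: [0.5086, -0.2954, 0.0081]
tool_rot: [-0.0, 0.931, 0.366, 0.001]
contact_force: [-3.2, 2.1, 10.9]
gripper_width: 0.366
grasp_force: 47.4
```

move_arm --commands '[[[0,0,0,0,0,0,0.055],[0,0,0,0,0,0,0.055],[0,0,0,0,0,0,0.055],[0,0,-0.015,0,0,0,0.055],[0,0,-0.045,0,0,0,0.055],[0,0,-0.06,0,0,0,0.055],[0,0,0,0,0,0,0.055]]]'

```text
t: 8.88
eef_pos: [0.511, -0.2975, 0.1323]
tool_rot: [0.003, 0.931, 0.366, 0.003]
contact_force: [0.0, -0.2, -1.3]
gripper_width: 0.642
grasp_force: 0.0
```

```bash
python3 - <<'E'
from h import *
K,E=cam('wrist',np.load('w3.npy'))
L=cast(K,E,(87,54),.053)[0];S=cast(K,E,(149,136),.045)[0];print(L,S,np.linalg.norm((L-S)[:2]))
T=tool();print(T[:3,3],delta(T,S[0],S[1],.12,-16.5))
im=imaging.read_camera('wrist');cv2.imwrite('pics/w4.png',im[:,:,::-1])
E
```

```text
[ 0.4845776  -0.10404832  0.053     ] [ 0.46458213 -0.16080729  0.045     ] 0.06017806021171829
[ 0.51101967 -0.29746038  0.1322613 ] (array([  59.1, -131.8,   11.4]), np.float64(-30.6))
```

View pics/w4.png

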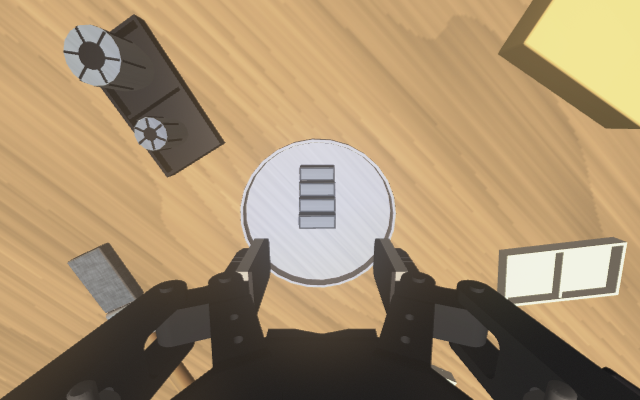

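The block stands upright in the dish at (317,197). Now to hover over the small collet.

move_arm --commands '[[[0.0197,-0.044,0.004,0,0,0,0.055],[0.0197,-0.044,0.004,0,0,0,0.055],[0.0197,-0.044,0.004,0,0,0,0.055],[0,0,0,0,0,-10.2,0.055],[0,0,0,0,0,-10.2,0.055],[0,0,0,0,0,-10.2,0.055],[0,0,0,0,0,0,0.055],[0,0,0,0,0,0,0.055]]]'

```text
t: 9.93
eef_pos: [0.4612, -0.1584, 0.1145]
tool_rot: [-0.0, 0.802, 0.597, -0.0]
contact_force: [0.1, -0.4, 0.7]
gripper_width: 0.643
grasp_force: 0.0
```

```bash
cat > col.py <<'E'
from h import *
import sys
# bright top faces of collets seen by the wrist camera
T=tool();im=imaging.read_camera('wrist');K,E=cam('wrist',T);cv2.imwrite(f'pics/{sys.argv[1]}.png',im[:,:,::-1]);np.save(sys.argv[1]+'.npy',T)
hsv=cv2.cvtColor(im,cv2.COLOR_RGB2HSV)
m=((hsv[...,1]<60)&(hsv[...,2]>120)).astype(np.uint8)
m=cv2.morphologyEx(m,cv2.MORPH_CLOSE,cv2.getStructuringElement(2,(7,7)))
cs,_=cv2.findContours(m,cv2.RETR_EXTERNAL,cv2.CHAIN_APPROX_NONE)
print(T[:3,3],yaw(T))
for c in cs:
    if cv2.contourArea(c)<250: continue
    h=cv2.convexHull(c)[:,0]
    for nm,z in(('L',.053),('S',.045)):
        P=cast(K,E,h,z);(cx,cy),r=cv2.minEnclosingCircle((P[:,:2]*1000).astype(np.float32));print(h.mean(0).round(),nm,round(cx,1),round(cy,1),'d',round(2*r,1),delta(T,cx/1e3,cy/1e3,.02))
E
python3 col.py w5
```

```text
[ 0.4612287 -0.158415   0.114511 ] -16.626091763196413
[439. 353.] L 519.8 -305.7 d 30.9 (array([-124.4,   98.3,   94.4]), 0)
[439. 353.] S 521.3 -314.0 d 32.1 (array([-131.9,  102.2,   94.4]), 0)
[356. 299.] L 464.8 -239.4 d 76.1 (array([-76.5,  26.7,  94.5]), 0)
[356. 299.] S 464.2 -245.1 d 79.1 (array([-82.2,  27.7,  94.5]), 0)
[435. 277.] L 534.5 -231.8 d 41.8 (array([-49.4,  91.3,  94.4]), 0)
[435. 277.] S 536.6 -237.2 d 43.4 (array([-53.9,  94.9,  94.4]), 0)
[165. 268.] L 331.0 -169.5 d 43.6 (array([ -47.8, -121.5,   94.6]), 0)
[165. 268.] S 325.1 -172.4 d 45.3 (array([ -52.3, -126.3,   94.6]), 0)
[324. 212.] L 464.8 -157.5 d 24.5 (array([ 1.9,  3.3, 94.5]), 0)
[324. 212.] S 464.2 -160.0 d 25.5 (array([-0.6,  3.4, 94.5]), 0)
[334. 137.] L 484.9 -95.1 d 58.0 (array([67.4,  4.7, 94.5]), 0)
[334. 137.] S 485.1 -95.2 d 60.3 (array([67.4,  4.8, 94.5]), 0)
[509.  84.] L 608.5 -106.5 d 28.6 (array([ 91.9, 126.3,  94.4]), 0)
[509.  84.] S 613.5 -107.0 d 29.7 (array([ 92.9, 131.3,  94.4]), 0)
[543.  78.] L 629.5 -108.6 d 25.7 (array([ 95.9, 147. ,  94.4]), 0)
[543.  78.] S 635.3 -109.2 d 26.7 (array([ 97. , 152.8,  94.4]), 0)
[295.  11.] L 489.9 -21.7 d 27.8 (array([139.2, -11.6,  94.5]), 0)
[295.  11.] S 490.2 -18.8 d 28.9 (array([142.1, -12.1,  94.5]), 0)
```

View pics/w5.png

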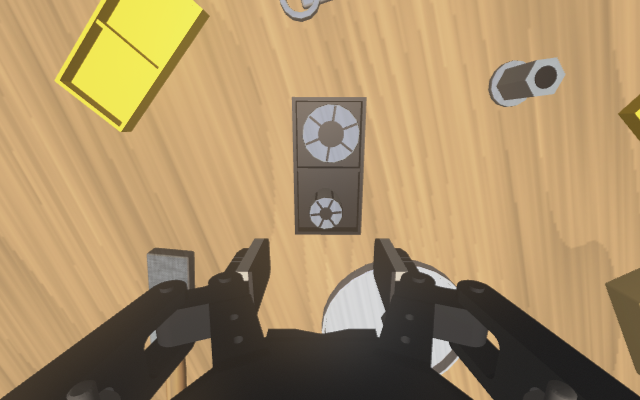

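The small collet's top is at (325,212), measured at (464.2,−160.0) mm. I'll grasp it.

move_arm --commands '[[[-0.0005,0.0035,0.035,0,0,0,0.055],[0,0,0.035,0,0,0,0.055],[0,0,0.028,0,0,0,0.055],[0,0,0,0,0,0,0.055],[0,0,0,0,0,0,0.015],[0,0,0,0,0,0,0.015],[0,0,0,0,0,0,0.015],[0,0,0,0,0,0,0.015],[0,0,0,0,0,0,0.015],[0,0,0,0,0,0,0.015]]]' --squeeze 35

```text
t: 11.22
eef_pos: [0.4657, -0.1601, 0.018]
tool_rot: [0.001, 0.801, 0.599, 0.001]
contact_force: [-1.7, 0.2, 7.5]
gripper_width: 0.289
grasp_force: 34.7
```

move_arm --commands '[[[0,0,-0.02,0,0,0,0.015],[0,0,-0.035,0,0,0,0.015],[0,0,-0.035,0,0,0,0.015],[0,0,0,0,0,10.2,0.015],[0,0,0,0,0,10.2,0.015],[0,0,0,0,0,10.2,0.015],[-0.0376,0.0426,0,0,0,0,0.015],[-0.0376,0.0426,0,0,0,0,0.015],[-0.0376,0.0426,0,0,0,0,0.015],[0,0,0,0,0,0,0.015],[0,0,0,0,0,0,0.015]]]'

```text
t: 12.6
eef_pos: [0.4693, -0.3297, 0.1067]
tool_rot: [-0.0, 0.931, 0.366, 0.0]
contact_force: [1.2, 0.7, -1.8]
gripper_width: 0.287
grasp_force: 34.8
```

```bash
python3 - <<'E'
from h import *
T=tool();im=imaging.read_camera('wrist');cv2.imwrite('pics/w6.png',im[:,:,::-1])
print(T[:3,3],yaw(T),delta(T,.4695,-.3305,.018),T[:3,2])
E
```

```text
[ 0.46927568 -0.32970683  0.10674838] -47.043551608792214 (array([-0.4,  0.8, 88.7]), 0) [-1.26068541e-04  9.14970632e-04 -9.99999573e-01]
```

View pics/w6.png

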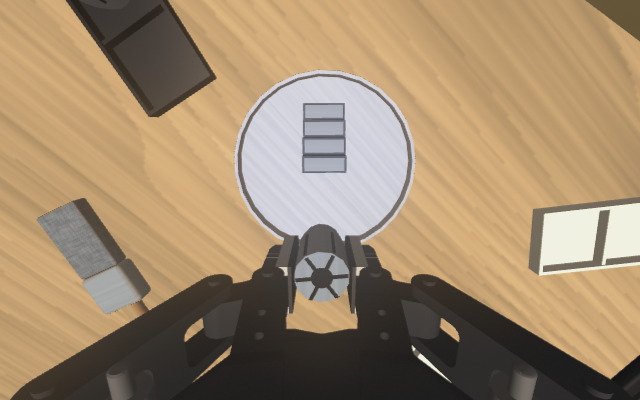

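The collet is held upright at (320,275), and the block sits clear of it in the dish.

move_arm --commands '[[[0,0.0008,0.035,0,0,0,0.015],[0,0,0.035,0,0,0,0.015],[0,0,0.015,0,0,0,0.015],[0,0,0,0,0,0,0.015],[0,0,0.002,0,0,0,0.015],[0,0,0.001,0,0,0,0.015],[0,0,0.0,0,0,0,0.015],[0,0,0.001,0,0,0,0.015],[0,0,0,0,0,0,0.015]]]'

```text
t: 13.78
eef_pos: [0.4702, -0.331, 0.0181]
tool_rot: [0.0, 0.93, 0.366, 0.0]
contact_force: [0.4, 0.3, 2.8]
gripper_width: 0.289
grasp_force: 35.1
```

move_arm --commands '[[[0,0,0,0,0,0,0.05],[0,0,0,0,0,0,0.05],[0,0,0,0,0,0,0.05],[0,0,-0.015,0,0,0,0.05],[0,0,-0.045,0,0,0,0.05],[0,0,-0.055,0,0,0,0.05],[0.0407,-0.0396,0,0,0,0,0.065],[0.0407,-0.0396,0,0,0,0,0.065],[0.0407,-0.0396,0,0,0,0,0.065],[0.0407,-0.0396,0,0,0,0,0.065],[0,0,0,0,0,-10.2,0.065],[0,0,0,0,0,-10.2,0.065],[0,0,0,0,0,-10.2,0.065],[0,0,0,0,0,0,0.065],[0,0,0,0,0,0,0.065]]]'

```text
t: 15.65
eef_pos: [0.4812, -0.1042, 0.1332]
tool_rot: [0.0, 0.802, 0.597, 0.0]
contact_force: [-1.1, -0.5, 0.4]
gripper_width: 0.763
grasp_force: 0.0
```

```bash
python3 col.py w7 | grep -E "^\[ 0|^\[3[0-9][0-9].*L"
python3 - <<'E'
from h import *
im=imaging.read_camera('top');cv2.imwrite('pics/top1.png',im[:,:,::-1])
a=cv2.resize(cv2.imread('pics/w7.png'),(480,300));b=cv2.resize(im[190:280,370:470,::-1],(320,300))
cv2.imwrite('pics/v7.png',np.hstack([a,b]))
E
```

```text
[ 0.48118426 -0.10422099  0.1332409 ] -16.641786268109136
[376. 316.] L 487.0 -217.8 d 63.5 (array([-107.2,   38. ,  113.2]), 0)
[328. 206.] L 484.4 -103.0 d 39.7 (array([  2.1,   2.7, 113.2]), 0)
[367.  59.] L 541.7 -7.5 d 123.9 (array([110. ,  30.2, 113.3]), 0)
```

View pics/v7.png

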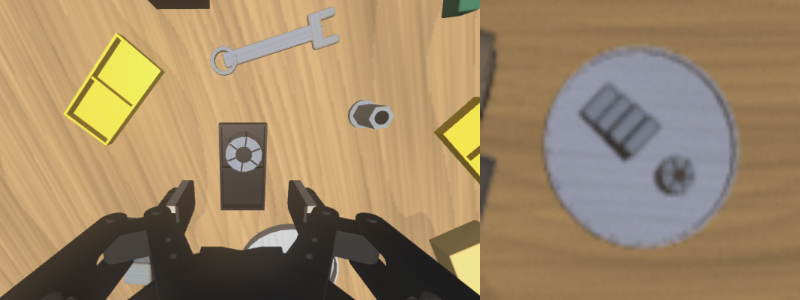

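The small collet and block stand clear of each other in the dish (right panel). The large collet is at (484.4,−103.0) mm. I'll grasp it.

move_arm --commands '[[[0.002,0.0027,0.04,0,0,0,0.065],[0,0,0.04,0,0,0,0.065],[0,0,0.034,0,0,0,0.065],[0,0,0,0,0,0,0.065],[0,0,0,0,0,0,0.03],[0,0,0,0,0,0,0.03],[0,0,0,0,0,0,0.03],[0,0,0,0,0,0,0.03],[0,0,0,0,0,0,0.03],[0,0,0,0,0,0,0.03]]]' --squeeze 45

```text
t: 17.0
eef_pos: [0.4851, -0.103, 0.0203]
tool_rot: [0.001, 0.801, 0.599, 0.001]
contact_force: [-1.2, 0.3, 6.9]
gripper_width: 0.451
grasp_force: 45.9
```

```bash
python3 - <<'E'
from h import *
# kit tray from first top view
im=cv2.imread('pics/top0.png');K,E=cam('top')
T=tool();print(T[:3,3],yaw(T))
a=np.radians(8.6);u=np.array([np.cos(a),np.sin(a)]);c=np.array([.4615,.3545])
for s in(1,-1):
    g=c+s*.047*u;print(g,delta(T,*g,.11))
E
```

```text
[ 0.48511861 -0.10304101  0.02029611] -16.444487554075796
[0.50797155 0.36152816] (array([ 452.1, -109.4,  -89.6]), 0)
[0.41502845 0.34747184] (array([ 412.3, -194.6,  -89.8]), 0)
```

move_arm --commands '[[[0,0,-0.02,0,0,0,0.03],[0,0,-0.035,0,0,0,0.03],[0,0,-0.035,0,0,0,0.03],[0.0502,-0.0122,0,0,0,0,0.03],[0.0502,-0.0122,0,0,0,0,0.03],[0.0502,-0.0122,0,0,0,0,0.03],[0.0502,-0.0122,0,0,0,0,0.03],[0.0502,-0.0122,0,0,0,0,0.03],[0.0502,-0.0122,0,0,0,0,0.03],[0.0502,-0.0122,0,0,0,0,0.03],[0.0502,-0.0122,0,0,0,0,0.03],[0.0502,-0.0122,0,0,0,0,0.03],[0,0,0,0,0,0,0.03],[0,0,0,0,0,0,0.03]]]'

```text
t: 18.75
eef_pos: [0.5063, 0.361, 0.1089]
tool_rot: [0.0, 0.801, 0.599, -0.0]
contact_force: [-0.0, -0.2, -3.0]
gripper_width: 0.451
grasp_force: 46.2
```

```bash
python3 - <<'E'
from h import *
T=tool();print(T[:3,3],yaw(T),delta(T,.508,.3615,.02))
im=imaging.read_camera('wrist');cv2.imwrite('pics/w8.png',im[:,:,::-1]);np.save('w8.npy',T)
K,E=cam('wrist',T);print('proj of compartments', [proj(K,E,(x,y,.003)).round() for x,y in((.508,.3615),(.415,.3475))])
E
```

```text
[0.50628996 0.36102161 0.1089106 ] -16.404442687397037 (array([ 1. ,  1.5, 88.9]), 0)
proj of compartments [array([[323., 199.]]), array([[231., 240.]])]
```

View pics/w8.png

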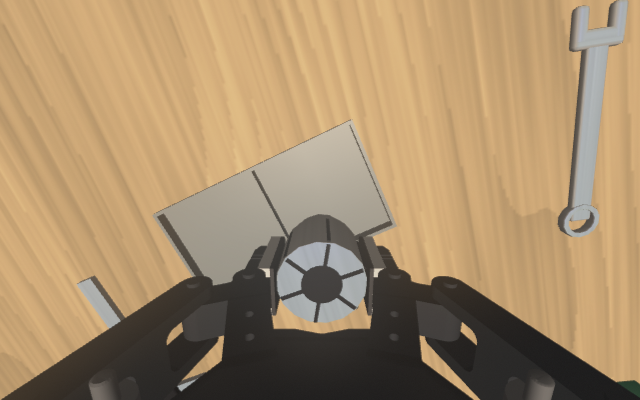

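The right compartment's centre is at about (324,197), which agrees with the estimate of (323,199). I'll lower.

move_arm --commands '[[[0.001,0.0015,0.04,0,0,0,0.03],[0,0,0.03,0,0,0,0.03],[0,0,0.015,0,0,0,0.03],[0,0,0,0,0,0,0.03],[0,0,0.002,0,0,0,0.03],[0,0,0.001,0,0,0,0.03],[0,0,0.0,0,0,0,0.03],[0,0,0.001,0,0,0,0.03],[0,0,0,0,0,0,0.03]]]'

```text
t: 19.92
eef_pos: [0.5086, 0.3624, 0.0204]
tool_rot: [-0.0, 0.801, 0.599, 0.0]
contact_force: [-2.3, -0.7, 2.8]
gripper_width: 0.452
grasp_force: 46.7
```

move_arm --commands '[[[0,0,0,0,0,0,0.06],[0,0,0,0,0,0,0.06],[0,0,0,0,0,0,0.06],[0,0,-0.015,0,0,0,0.06],[0,0,-0.045,0,0,0,0.06],[0,0,-0.055,0,0,0,0.06],[-0.0464,0.0284,0,0,0,0,0.06],[-0.0464,0.0284,0,0,0,0,0.06],[-0.0464,0.0284,0,0,0,0,0.06],[-0.0464,0.0284,0,0,0,0,0.06],[-0.0464,0.0284,0,0,0,0,0.06],[-0.0464,0.0284,0,0,0,0,0.06],[-0.0464,0.0284,0,0,0,0,0.06],[-0.0464,0.0284,0,0,0,0,0.06],[-0.0464,0.0284,0,0,0,0,0.06],[0,0,0,0,0,0,0.06],[0,0,0,0,0,0,0.06]]]'

```text
t: 22.05
eef_pos: [0.6355, -0.1104, 0.1353]
tool_rot: [-0.0, 0.801, 0.599, 0.0]
contact_force: [-0.7, -0.6, -0.8]
gripper_width: 0.706
grasp_force: 0.0
```

```bash
python3 - <<'E'
from h import *
T=tool();im=imaging.read_camera('wrist');cv2.imwrite('pics/w9.png',im[:,:,::-1]);np.save('w9.npy',T);im=im[:,:,::-1]
K,E=cam('wrist',T);print(T[:3,3],yaw(T))
p=proj(K,E,(.6355,-.11,.03))[0].astype(int);print(p)
c=im[p[1]-50:p[1]+50,p[0]-50:p[0]+50]
cv2.imwrite('pics/c9.png',cv2.resize(c,(600,600),interpolation=cv2.INTER_CUBIC))
E
```

```text
[ 0.63550121 -0.11037062  0.13532495] -16.440227334756827
[321 199]
```

View pics/c9.png

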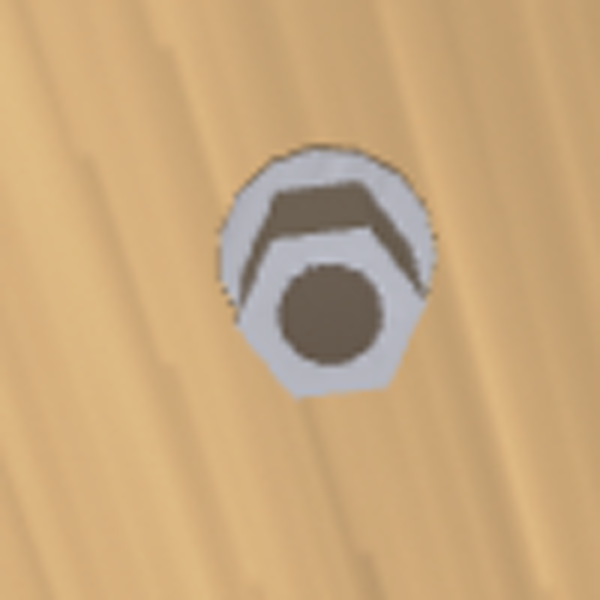

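The nut's hexagon top corners in the crop are about (270,240), (370,228), (427,295), (388,388), (296,398) and (236,320). I'll cast them at z = 40 mm.

```bash
python3 - <<'E'
from h import *
T=np.load('w9.npy');K,E=cam('wrist',T)
c=np.array([(270,240),(370,228),(427,295),(388,388),(296,398),(236,320)])/6+[271,149]-.4
P=cast(K,E,c,.04);b=cast(K,E,np.array([[330,314]])/6+[271,149]-.4,.04)[0]
m=P.mean(0);d=P-m;ang=np.degrees(np.arctan2(d[:,1],d[:,0]));print(m,b,np.linalg.norm(d,axis=1)*1000)
corner=np.degrees(np.angle(np.exp(1j*6*np.radians(ang)).mean()))/6   # corners mod 60
for k in range(-3,3):
    a=corner+30+60*k;print(round(a,1),delta(tool(),b[0],b[1],.006,a))
E
```

```text
[ 0.63990903 -0.10928348  0.04      ] [ 0.63967354 -0.10949436  0.04      ] [13.70378637 13.46757919 13.90548218 14.08008364 13.86015503 13.68552919]
-158.8 (array([  0.7,   4.1, 129.1]), np.float64(142.5))
-98.8 (array([  0.7,   4.1, 129.1]), np.float64(82.5))
-38.8 (array([  0.7,   4.1, 129.1]), np.float64(22.5))
21.2 (array([  0.7,   4.1, 129.1]), np.float64(-37.5))
81.2 (array([  0.7,   4.1, 129.1]), np.float64(-97.5))
141.2 (array([  0.7,   4.1, 129.1]), np.float64(-157.5))
```

move_arm --commands '[[[0.0007,0.004,0.02,0,0,0,0.06],[0,0,0,0,0,7.5,0.06],[0,0,0,0,0,7.5,0.06],[0,0,0,0,0,7.5,0.06],[0,0,0.04,0,0,0,0.06],[0,0,0.04,0,0,0,0.06],[0,0,0.023,0,0,0,0.06],[0,0,0,0,0,0,0.06],[0,0,0,0,0,0,0.012],[0,0,0,0,0,0,0.012],[0,0,0,0,0,0,0.012],[0,0,0,0,0,0,0.012],[0,0,0,0,0,0,0.012],[0,0,0,0,0,0,0.012],[0,0,0,0,0,0,0.012]]]' --squeeze 40

```text
t: 23.98
eef_pos: [0.6407, -0.1113, 0.0134]
tool_rot: [0.001, 0.902, 0.431, 0.001]
contact_force: [-0.7, 0.2, 7.3]
gripper_width: 0.273
grasp_force: 40.6
```

```bash
python3 - <<'E'
from h import *
T=tool();print(T[:3,3],yaw(T),delta(T,.415,.3475,.11),delta(T,.55,.25,.11))
E
```

```text
[ 0.64065988 -0.11133514  0.01341841] -38.91680910961216 (array([ 215.4, -463.6,  -97.1]), 0) (array([ 224.4, -297.3,  -96.8]), 0)
```

move_arm --commands '[[[0,0,-0.025,0,0,0,0.012],[0,0,-0.035,0,0,0,0.012],[0,0,-0.035,0,0,0,0.012],[0.0239,-0.0515,0,0,0,0,0.012],[0.0239,-0.0515,0,0,0,0,0.012],[0.0239,-0.0515,0,0,0,0,0.012],[0.0239,-0.0515,0,0,0,0,0.012],[0.0239,-0.0515,0,0,0,0,0.012],[0.0239,-0.0515,0,0,0,0,0.012],[0.0239,-0.0515,0,0,0,0,0.012],[0.0239,-0.0515,0,0,0,0,0.012],[0.0239,-0.0515,0,0,0,0,0.012],[0,0,0,0,0,0,0.012],[0,0,0,0,0,0,0.012]]]'

```text
t: 25.72
eef_pos: [0.414, 0.3471, 0.107]
tool_rot: [0.0, 0.902, 0.431, 0.0]
contact_force: [0.8, -0.7, -0.7]
gripper_width: 0.278
grasp_force: 39.8
```

```bash
python3 - <<'E'
from h import *
T=tool();print(T[:3,3],yaw(T),delta(T,.415,.3475,.013),bot.get_obs()['gripper_width'])
im=imaging.read_camera('wrist');cv2.imwrite('pics/w10.png',im[:,:,::-1]);np.save('w10.npy',T)
E
```

```text
[0.41404144 0.347068   0.10698158] -38.889588539589326 (array([ 0.9,  0.4, 94. ]), 0) 0.2781014690672754
```

move_arm --commands '[[[0.001,0,0.04,0,0,0,0.012],[0,0,0.03,0,0,0,0.012],[0,0,0.017,0,0,0,0.012],[0,0,0,0,0,0,0.012],[0,0,0.001,0,0,0,0.012],[0,0,0.001,0,0,0,0.012],[0,0,0.001,0,0,0,0.012],[0,0,0,0,0,0,0.012]]]'

```text
t: 26.78
eef_pos: [0.4147, 0.3484, 0.017]
tool_rot: [-0.0, 0.902, 0.431, 0.0]
contact_force: [0.0, 0.1, -1.7]
gripper_width: 0.272
grasp_force: 39.8
```

move_arm --commands '[[[0,0,0.001,0,0,0,0.012],[0,0,0,0,0,0,0.012],[0,0,0.0005,0,0,0,0.012],[0,0,0,0,0,0,0.012]]]'

```text
t: 27.28
eef_pos: [0.4147, 0.3483, 0.0163]
tool_rot: [-0.001, 0.902, 0.431, 0.0]
contact_force: [-4.1, -1.3, 13.4]
gripper_width: 0.274
grasp_force: 41.7
```

move_arm --commands '[[[0,0,0,0,0,0,0.045],[0,0,0,0,0,0,0.045],[0,0,0,0,0,0,0.045],[0,0,-0.015,0,0,0,0.045],[0,0,-0.045,0,0,0,0.045],[0,0,-0.06,0,0,0,0.085],[0,0,0,0,0,-7.5,0.085],[0,0,0,0,0,-7.5,0.085],[0,0,0,0,0,-7.5,0.085],[-0.046,0.0251,0,0,0,0,0.085],[-0.046,0.0251,0,0,0,0,0.085],[-0.046,0.0251,0,0,0,0,0.085],[-0.046,0.0251,0,0,0,0,0.085],[-0.046,0.0251,0,0,0,0,0.085],[0,0,0,0,0,0,0.085],[0,0,0,0,0,0,0.085],[0,0,0,0,0,0,0.085]]]'

```text
t: 29.4
eef_pos: [0.4699, 0.0936, 0.1354]
tool_rot: [-0.0, 0.8, 0.6, 0.0]
contact_force: [0.3, 0.1, -0.9]
gripper_width: 0.994
grasp_force: 0.0
```

```bash
cat > tray.py <<'E'
from h import *
import sys
# black tray seen by wrist camera: outline of its rim at height z
nm,z=sys.argv[1],float(sys.argv[2]);T=tool();im=imaging.read_camera('wrist');K,E=cam('wrist',T)
cv2.imwrite(f'pics/{nm}.png',im[:,:,::-1]);np.save(nm+'.npy',T);print(T[:3,3],yaw(T),bot.get_obs()['t'])
m=(cv2.cvtColor(im,cv2.COLOR_RGB2HSV)[...,2]<105).astype(np.uint8)
cs,_=cv2.findContours(m,cv2.RETR_EXTERNAL,cv2.CHAIN_APPROX_NONE)
for c in cs:
    if cv2.contourArea(c)<2500: continue
    c=c[:,0];print(c.min(0),c.max(0),rectof(cast(K,E,c,z)))
E
python3 tray.py e1 .028
python3 - <<'E'
from h import *
im=imaging.read_camera('top')
a=cv2.resize(cv2.imread('pics/e1.png'),(480,300));b=cv2.resize(im[205:300,105:205,::-1],(320,300))
cv2.imwrite('pics/v10.png',np.hstack([a,b]))
E
```

```text
[0.46988887 0.09355028 0.13544003] -16.276911466830786 29.45
[  0 246] [639 399] (array([429.5, -38.3]), array([713., 185.]), -16.3)
[291  99] [356 228] (array([479.9, 121. ]), array([112.9,  58.6]), 73.8)
[17  0] [147 175] (array([295.8, 232.7]), array([138.5,  64.3]), -64.2)
```

View pics/v10.png

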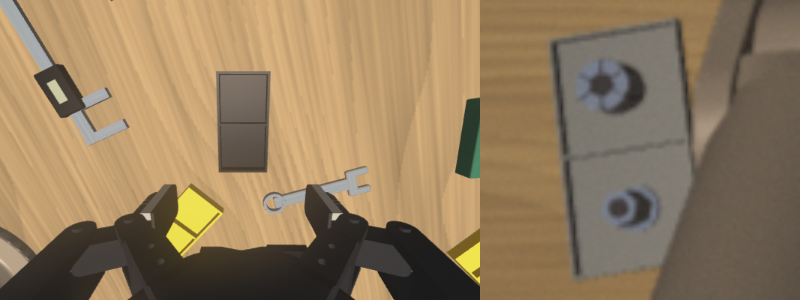

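Both kit-tray parts stand one per compartment (right panel), and the pile is in view at (325,160) of the full frame. My mask cut the outline short (112.9 mm against 118 mm), so I'll refine it.

```bash
python3 - <<'E'
from h import *
im=cv2.imread('pics/e1.png');T=np.load('e1.npy');K,E=cam('wrist',T)
hsv=cv2.cvtColor(im,cv2.COLOR_BGR2HSV)
print(hsv[85:108:2,325].tolist());print(hsv[218:240:2,325].tolist());print(hsv[150,280:300:2].tolist())
for th in(105,120,135,150):
    m=(hsv[...,2]<th).astype(np.uint8);m[:85]=0;m[238:]=0;m[:,:280]=0;m[:,370:]=0
    cs,_=cv2.findContours(m,cv2.RETR_EXTERNAL,cv2.CHAIN_APPROX_NONE);c=max(cs,key=cv2.contourArea)[:,0]
    print(th,c.min(0),c.max(0),rectof(cast(K,E,c,.028)),cv2.boxPoints(cv2.minAreaRect(c.astype(np.float32))).round(1).tolist())
E
```

```text
[[17, 106, 202], [17, 106, 202], [17, 107, 202], [17, 107, 202], [17, 107, 201], [15, 58, 137], [14, 47, 129], [16, 75, 78], [14, 46, 127], [15, 48, 127], [14, 47, 126], [14, 47, 126]]
[[16, 62, 87], [16, 62, 87], [14, 72, 82], [16, 95, 70], [16, 87, 73], [14, 67, 87], [17, 107, 205], [17, 108, 213], [17, 108, 211], [17, 107, 210], [17, 108, 208]]
[[17, 107, 209], [17, 108, 210], [17, 107, 205], [17, 106, 204], [17, 105, 206], [15, 49, 114], [14, 50, 108], [14, 53, 101], [14, 49, 114], [15, 49, 114]]
105 [291  99] [356 228] (array([479.9, 121. ]), array([112.9,  58.6]), 73.8) [[291.0, 99.0], [356.0, 99.0], [356.0, 228.0], [291.0, 228.0]]
120 [290  98] [358 229] (array([480. , 120.8]), array([114.7,  59.3]), 73.8) [[290.0, 98.0], [358.0, 98.0], [358.0, 229.0], [290.0, 229.0]]
135 [289  95] [359 229] (array([480.4, 121.9]), array([117. ,  59.7]), 73.8) [[289.0, 95.0], [359.0, 95.0], [359.0, 229.0], [289.0, 229.0]]
150 [288  95] [360 229] (array([480.4, 121.9]), array([117.1,  59.8]), 73.7) [[288.0, 95.0], [360.0, 95.0], [360.0, 229.0], [288.0, 229.0]]
```

move_arm --commands '[[[-0.049,0.013,0.0028,0,0,0,0.085],[-0.049,0.013,0.0028,0,0,0,0.085],[-0.049,0.013,0.0028,0,0,0,0.085],[-0.049,0.013,0.0028,0,0,0,0.085],[-0.049,0.013,0.0028,0,0,0,0.085],[0,0,0,0,0,0,0.085],[0,0,0,0,0,0,0.085],[0,0,0,0,0,0,0.085]]]'

```text
t: 30.5
eef_pos: [0.4635, -0.1594, 0.1212]
tool_rot: [-0.0, 0.8, 0.6, 0.0]
contact_force: [-0.3, -0.5, -0.8]
gripper_width: 0.996
grasp_force: 0.0
```

```bash
sed -i 's/<105)/<150)/; s/cs,_=cv2/m[:60]=0;m[240:]=0;m[:,:270]=0;m[:,380:]=0\ncs,_=cv2/' tray.py; python3 tray.py s1 .014; python3 -c "
from h import *
T=tool();print(delta(T,.4725,-.133,-.003,-16.3))"
```

```text
[ 0.46352569 -0.15944354  0.12115729] -16.237005880752914 30.55
[290  97] [362 231] (array([ 474.7, -133.3]), array([117.4,  59.8]), 73.2)
(array([ 27.9,   1.2, 124.2]), np.float64(0.1))
```

move_arm --commands '[[[0.014,0.0017,0.04,0,0,0,0.085],[0.014,0.0017,0.03,0,0,0.5,0.085],[0,0,0.02,0,0,0,0.085],[0,0,0.02,0,0,0,0.085],[0,0,0,0,0,0,0.07],[0,0,0,0,0,0,0.07],[0,0,0,0,0,0,0.07]]]' --squeeze 25

```text
t: 31.42
eef_pos: [0.475, -0.1353, 0.0121]
tool_rot: [0.0, 0.803, 0.596, 0.001]
contact_force: [-0.1, -0.7, 0.4]
gripper_width: 0.821
grasp_force: 0.0
```

```bash
python3 -c "
from h import *
T=tool();print(T[:3,3],yaw(T),delta(T,.4747,-.1333,-.003,-16.8),bot.get_obs()['gripper_width'])"
```

```text
[ 0.47500803 -0.13530758  0.01212485] -16.893341664443565 (array([ 1.8, -0.9, 15.1]), np.float64(-0.1)) 0.8211767285345674
```

move_arm --commands '[[[0.0018,-0.0008,0.005,0,0,0,0.07],[0,0,0.005,0,0,0,0.07],[0,0,0.003,0,0,0,0.07],[0,0,0,0,0,0,0.07],[0,0,0,0,0,0,0.07]]]'

```text
t: 32.05
eef_pos: [0.4741, -0.1336, -0.0017]
tool_rot: [0.0, 0.804, 0.595, -0.0]
contact_force: [0.3, 0.9, -1.3]
gripper_width: 0.815
grasp_force: 0.0
```

move_arm --commands '[[[0,0,0,0,0,0,0.05],[0,0,0,0,0,0,0.05],[0,0,0,0,0,0,0.05],[0,0,0,0,0,0,0.05],[0,0,0,0,0,0,0.05]]]'

```text
t: 32.67
eef_pos: [0.4742, -0.1336, -0.0014]
tool_rot: [0.0, 0.803, 0.595, 0.0]
contact_force: [-0.7, -0.0, 5.2]
gripper_width: 0.696
grasp_force: 27.2
```

```bash
python3 -c "
from h import *
T=tool();print(T[:3,3],yaw(T),bot.get_obs()['gripper_width'],bot.get_obs()['contact_force'])"; sed -i 's/m\[240:\]=0/m[int(sys.argv[3]) if len(sys.argv)>3 else 240:]=0/' tray.py; python3 tray.py s2 .014 270
```

```text
[ 0.47417377 -0.13356269 -0.00144137] -16.923841090708056 0.6964677543014436 [-0.65866882 -0.03714335  5.2200047 ]
[ 0.47417377 -0.13356269 -0.00144137] -16.923841090708056 32.725
[270 139] [379 269] (array([ 484.1, -106.4]), array([62.3, 53.4]), 73.1)
```

move_arm --commands '[[[0,0,-0.01,0,0,0,0.05],[0,0,-0.03,0,0,0,0.05],[0,0,-0.03,0,0,0,0.05],[0.02,-0.0054,0,0,0,0,0.05],[0.035,-0.0097,0,0,0,0,0.05],[0.041,-0.0114,0,0,0,0,0.05],[0.041,-0.0114,0,0,0,0,0.05],[0.041,-0.0114,0,0,0,0,0.05],[0.04,-0.0112,0,0,0,0,0.05],[0.028,-0.0078,0,0,0,-0.6,0.05],[0,0,0,0,0,0,0.05],[0,0,0,0,0,0,0.05],[0,0,0,0,0,0,0.05]]]'

```text
t: 34.35
eef_pos: [0.4802, 0.1204, 0.0684]
tool_rot: [0.0, 0.801, 0.599, -0.0]
contact_force: [-0.3, -0.5, -0.8]
gripper_width: 0.696
grasp_force: 27.6
```

```bash
python3 - <<'E'
from h import *
T=tool();o=bot.get_obs();print(T[:3,3],yaw(T),T[:3,2],o['gripper_width'],delta(T,.4803,.1215,.0266,-16.3))
im=imaging.read_camera('wrist');cv2.imwrite('pics/h1.png',im[:,:,::-1]);np.save('h1.npy',T)
# held tray: far edge & column extents near the far end
K,E=cam('wrist',T);V=cv2.cvtColor(im,cv2.COLOR_RGB2HSV)[...,2]
print(V[100:180:2,325].tolist())
zr=T[2,3]+.0154
for d in(58.5,59,59.5):
    p=T[:3,3]+T[:3,0]*d/1e3;p[2]=zr;print(d,proj(K,E,p).round(1))
E
```

```text
[0.48024115 0.12037237 0.06843446] -16.443594081088804 [-5.92156265e-05 -3.73705356e-04 -9.99999928e-01] 0.6960808556924595 (array([ 1.1, -0.3, 41.8]), np.float64(-0.1))
[228, 229, 229, 229, 230, 230, 230, 231, 231, 231, 231, 231, 231, 231, 231, 231, 128, 142, 145, 144, 91, 140, 139, 138, 136, 134, 133, 131, 130, 129, 126, 125, 123, 122, 120, 119, 118, 116, 115, 113]
58.5 [[321.3 142.6]]
59 [[321.3 141.4]]
59.5 [[321.3 140.2]]
```

```bash
python3 - <<'E'
from h import *
for n in('s2','h1'):
    im=cv2.imread(f'pics/{n}.png');T=np.load(n+'.npy');K,E=cam('wrist',T)
    V=cv2.cvtColor(im,cv2.COLOR_BGR2HSV)[...,2].astype(int)
    print(n,[(r,V[r,325]) for r in range(126,150)]);print([(r,V[r,325]) for r in range(225,330,2)])
    for r in(145,160,200,230): 
        c=np.where(V[r]<155)[0];c=c[(c>220)&(c<430)];print(r,c.min(),c.max())
    g=T[:3,3]; 
    for zt in(.0,.0044,.0154):print(zt,[proj(K,E,g+T[:3,0]*d/1e3+[0,0,zt]).round(1).tolist() for d in(59,56,1.5,-1.5)])
E
```

```text
s2 [(126, np.int64(235)), (127, np.int64(235)), (128, np.int64(235)), (129, np.int64(235)), (130, np.int64(235)), (131, np.int64(235)), (132, np.int64(235)), (133, np.int64(235)), (134, np.int64(235)), (135, np.int64(235)), (136, np.int64(235)), (137, np.int64(235)), (138, np.int64(235)), (139, np.int64(113)), (140, np.int64(92)), (141, np.int64(138)), (142, np.int64(141)), (143, np.int64(139)), (144, np.int64(139)), (145, np.int64(138)), (146, np.int64(138)), (147, np.int64(137)), (148, np.int64(136)), (149, np.int64(135))]
[(225, np.int64(84)), (227, np.int64(82)), (229, np.int64(81)), (231, np.int64(79)), (233, np.int64(80)), (235, np.int64(78)), (237, np.int64(76)), (239, np.int64(76)), (241, np.int64(75)), (243, np.int64(74)), (245, np.int64(73)), (247, np.int64(72)), (249, np.int64(71)), (251, np.int64(45)), (253, np.int64(41)), (255, np.int64(42)), (257, np.int64(41)), (259, np.int64(59)), (261, np.int64(67)), (263, np.int64(66)), (265, np.int64(66)), (267, np.int64(65)), (269, np.int64(65)), (271, np.int64(65)), (273, np.int64(64)), (275, np.int64(64)), (277, np.int64(63)), (
[... 2057 characters left out ...]
, np.int64(60)), (293, np.int64(60)), (295, np.int64(60)), (297, np.int64(58)), (299, np.int64(57)), (301, np.int64(58)), (303, np.int64(58)), (305, np.int64(57)), (307, np.int64(58)), (309, np.int64(57)), (311, np.int64(57)), (313, np.int64(57)), (315, np.int64(57)), (317, np.int64(57)), (319, np.int64(57)), (321, np.int64(56)), (323, np.int64(56)), (325, np.int64(55)), (327, np.int64(56)), (329, np.int64(55))]
145 253 389
160 254 388
200 257 386
230 259 384
0.0 [[[321.3, 139.4]], [[321.3, 145.6]], [[321.2, 248.5]], [[321.2, 253.6]]]
0.0044 [[[321.3, 139.9]], [[321.3, 146.4]], [[321.2, 252.0]], [[321.2, 257.3]]]
0.0154 [[[321.3, 141.4]], [[321.3, 148.4]], [[321.2, 261.9]], [[321.2, 267.5]]]
```

```bash
python3 - <<'E'
from h import *
T=np.load('h1.npy');K,E=cam('wrist',T);Ti=np.linalg.inv(T)
def tx(P):return (np.c_[P,np.ones(len(P))]@Ti.T)[:,:2]*1000
print('pile edge tool-x',tx(cast(K,E,[[321,131.5],[290,131.5],[350,131.5]],.028)),'held edge',tx(cast(K,E,[[321,138.5]],T[2,3]+.0154)))
V=cv2.cvtColor(cv2.imread('pics/h1.png'),cv2.COLOR_BGR2HSV)[...,2]
for r in (133,136): 
    c=np.where(V[r]<180)[0];c=c[(c>230)&(c<420)];print(r,c.min(),c.max(),tx(cast(K,E,[[c.min()-.5,r],[c.max()+.5,r]],.028)))
print([int(np.where(V[100:180,c]<180)[0][0])+100 for c in range(290,355,8)])
for n,z in(('e1',.028),('s1',.014)):
    T=np.load(n+'.npy');K,E=cam('wrist',T);Ti=np.linalg.inv(T);V=cv2.cvtColor(cv2.imread(f'pics/{n}.png'),cv2.COLOR_BGR2HSV)[...,2]
    r=[int(np.where(V[60:140,c]<160)[0][0])+60 for c in range(300,350,7)]
    b=[int(np.where(V[150:245,c]<160)[0][-1])+150 for c in range(300,350,7)];print(n,r,b,tx(cast(K,E,[[325,np.mean(r)-.5],[325,np.mean(b)+.5]],z)))
E
```

```text
pile edge tool-x [[ 61.52285286  -0.17709445]
 [ 61.5124567  -19.35950178]
 [ 61.53257898  17.76900241]] held edge [[60.21588113 -0.13021715]]
133 275 367 [[ 60.6040938  -28.98907301]
 [ 60.63522705  28.63846729]]
136 273 368 [[ 58.7897112  -30.30971437]
 [ 58.82173103  29.33886263]]
[132, 132, 132, 132, 132, 132, 132, 132, 132]
e1 [95, 95, 95, 95, 95, 95, 95, 95] [229, 229, 229, 229, 229, 229, 229, 229] [[ 89.01723003   3.03706887]
 [-28.86253328   3.50314247]]
s1 [97, 97, 97, 97, 98, 98, 98, 98] [231, 231, 231, 231, 231, 231, 231, 231] [[ 87.06522596   3.04134608]
 [-30.73327304   3.50689858]]
```

The held tray is flat and hasn't slipped. The pile edge lies 1.2 mm ahead of the tray and about 0.4 mm to −y, which matches the computed shift.

move_arm --commands '[[[0.0012,-0.0004,0.012,0,0,-0.1,0.05],[0,0,0.014,0,0,0,0.05],[0,0,0.01,0,0,0,0.05],[0,0,0,0,0,0,0.05],[0,0,0,0,0,0,0.05]]]'

```text
t: 35.02
eef_pos: [0.4804, 0.1229, 0.0323]
tool_rot: [0.0, 0.8, 0.6, -0.0]
contact_force: [-0.5, -0.1, 0.4]
gripper_width: 0.695
grasp_force: 27.6
```

```bash
python3 -c "
from h import *
T=tool();print(T[:3,3],yaw(T),delta(T,.4805,.1216,.0266,-16.3))"
```

```text
[0.48042606 0.12290042 0.03228408] -16.228690830309823 (array([-1.2,  0.4,  5.7]), np.float64(0.1))
```

move_arm --commands '[[[-0.0012,0,0.002,0,0,0,0.05],[0,0,0.001,0,0,0,0.05],[0,0,0,0,0,0,0.05],[0,0,0,0,0,0,0.05],[0,0,0,0,0,0,0.05]]]'

```text
t: 35.65
eef_pos: [0.48, 0.1219, 0.0294]
tool_rot: [-0.0, 0.8, 0.6, 0.0]
contact_force: [0.7, 0.7, 0.7]
gripper_width: 0.694
grasp_force: 27.6
```

```bash
python3 -c "
from h import *
T=tool();print(T[:3,3],yaw(T),delta(T,.4802,.1216,.0266,-16.3))"
```

```text
[0.47998911 0.12188798 0.02936112] -16.216951581344492 (array([-0.2,  0.3,  2.8]), np.float64(0.1))
```

Within 0.3 mm. Creep down to contact.

move_arm --commands '[[[0,0.0002,0.001,0,0,0.1,0.05],[0,0,0.001,0,0,0,0.05],[0,0,0,0,0,0,0.05],[0,0,0.0008,0,0,0,0.05],[0,0,0,0,0,0,0.05],[0,0,0,0,0,0,0.05]]]'

```text
t: 36.4
eef_pos: [0.4802, 0.1218, 0.0266]
tool_rot: [-0.0, 0.8, 0.6, 0.0]
contact_force: [-0.6, -0.7, 2.9]
gripper_width: 0.696
grasp_force: 27.9
```

```bash
python3 -c "
from h import *
T=tool();print(T[:3,3],yaw(T),delta(T,.4802,.1216,.0266,-16.3))"
```

```text
[0.48015707 0.12179332 0.02656612] -16.318651220251784 (array([-0.2,  0.1, -0. ]), np.float64(-0.0))
```

move_arm --commands '[[[0,0,0.0003,0,0,0,0.05],[0,0,0,0,0,0,0.062],[0,0,0,0,0,0,0.07],[0,0,0,0,0,0,0.078],[0,0,0,0,0,0,0.085],[0,0,0,0,0,0,0.085],[0,0,-0.02,0,0,0,0.085],[0,0,-0.05,0,0,0,0.085],[-0.015,0,-0.05,0,0,0,0.085],[-0.015,0,0,0,0,0,0.085],[0,0,0,0,0,0,0.085],[0,0,0,0,0,0,0.085]]]'

```text
t: 37.9
eef_pos: [0.471, 0.0933, 0.1452]
tool_rot: [-0.0, 0.8, 0.6, -0.001]
contact_force: [-0.8, 0.6, -0.3]
gripper_width: 0.992
grasp_force: 0.0
```

```bash
python3 tray.py f1 .042; python3 - <<'E'
from h import *
T=np.load('f1.npy');K,E=cam('wrist',T)
V=cv2.cvtColor(cv2.imread('pics/f1.png'),cv2.COLOR_BGR2HSV)[...,2]
cols=range(296,354,6);print([int(np.where(V[60:140,c]<160)[0][0])+60 for c in cols],[int(np.where(V[150:245,c]<160)[0][-1])+150 for c in cols])
print([ (int(c.min()),int(c.max())) for c in ((lambda c:c[(c>270)&(c<380)])(np.where(V[r]<160)[0]) for r in range(100,230,15))])
# kit containers in the top view
im=imaging.read_camera('top');cv2.imwrite('pics/top3.png',im[:,:,::-1]);K,E=cam('top')
hs=cv2.cvtColor(im,cv2.COLOR_RGB2HSV);m=(hs[...,2]<95).astype(np.uint8);m[:205]=0;m[280:]=0
cs,_=cv2.findContours(m,cv2.RETR_EXTERNAL,cv2.CHAIN_APPROX_NONE)
for c in cs:
    if 300<cv2.contourArea(c): print(c[:,0].mean(0).round(),rectof(cast(K,E,c[:,0],.042)))
E
```

```text
[0.47096885 0.09333919 0.14518146] -16.29436109344175 37.95
[286  94] [359 230] (array([480.5, 122.4]), array([116.8,  60. ]), 73.8)
[94, 94, 94, 94, 94, 94, 94, 94, 94, 94] [230, 230, 230, 230, 230, 230, 230, 230, 230, 230]
[(286, 359), (286, 358), (287, 358), (287, 358), (288, 357), (288, 357), (289, 356), (289, 356), (290, 355)]
[ 24. 255.] (array([458.5, 644.5]), array([74.9, 57.4]), 88.9)
[606. 241.] (array([ 462.5, -753. ]), array([199.5, 131.5]), 8.4)
[234. 245.] (array([469.7, 127.5]), array([199.7, 136.6]), -16.4)
```

```bash
python3 -c "
from station import bot
print(bot.hand_in())"
```

```text
the job is handed in; nothing more can be done
None
```

The job is handed in, with no verdict returned: both kits were seen standing upright in their containers, then the stock tray was stacked within about 0.5 mm of the pile's edges and everything let go, at 38 s of the 125 s.

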